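# Swing the draining tray's spout over the kidney dish

## Task

The steel draining tray swivels on an upright pin at its far end. Push it from the side near one of its front corners so that it swings round on the pin until its spout hangs over the middle of the kidney dish. Leave the kidney dish and the square lid standing where they are, and let go of the tray.

Things in the scene. Friction and masses are not known exactly. Their poses are not given: they have to be found in the camera images.
- tray_pin (a point): Fixed upright pin (domed nut) on which the steel draining tray swivels, nut 69 mm above the worktop. The tray is an open trough 110 mm wide, from 30 mm behind the pin to 200 mm ahead of it; floor 50 mm, wall tops 75 mm above the worktop. Axes turn with the tray: -x from pin to spout, y across, z up. Stiff: about 1.3 N pushed at a front corner turns it; it stays where left.
- spout_tip (a point): Tip of the tray's spout, on its middle line, 245 mm ahead of the pin and 53 mm above the worktop. The spout is a channel 26 mm wide that sticks out 53 mm from the middle of the tray's front wall. Same axes as tray_pin. The tray can turn far enough to reach a dish on either side.
- kidney_dish: Kidney-shaped bright metal dish, 87 x 195 x 35 mm high, loose on the worktop, to the left or to the right in front of the tray; origin at the middle of its underside, y along its length, z up. The spout clears its rim.
- square_lid: Bystander: dark grey square dish-like lid, 150 x 140 x 24 mm high, loose on the worktop on the other side; origin at the middle of its underside, z up. It is not the dish to drain into.
Things that resemble listed ones, but are neither listed nor needed, are in the scene too. Leave any blue or brown look-alike of the kidney_dish alone.

How it is judged (in metres and radians):
At the end, for the whole second after the job is handed in: The tray's middle line passes within 40 mm of the middle of the kidney dish and the spout tip is within 60 mm of that middle, seen from above; the kidney dish and the square lid are within 20 mm of where they started, the dish at rest (y of kidney_dish in the frame of spout_tip between -0.04 and 0.04 m and horizontal distance between spout_tip and kidney_dish below 0.06 m and distance of each of kidney_dish, square_lid from where it was at the start of the episode below 0.02 m and linear speed of kidney_dish below 0.02 m/s); the robot touches nothing.
It fails at once if the kidney dish is shifted by more than 30 mm (distance of kidney_dish from where it was at the start of the episode above 0.03 m).
It fails at once if the square lid is shifted by more than 30 mm (distance of square_lid from where it was at the start of the episode above 0.03 m).
It also fails if it takes over 35 s, if anything falls off the work surface, if the arm or the gripper's body presses on something with over 40 N, if the wrist force passes 120 N, or if a joint passes its speed limit or range.

## Robot

A 6-joint arm with a two-finger parallel gripper is mounted at the origin on a cart in front of the work surface, level with it; the furniture and walls round the work are solid. World frame = base frame: x ahead of the robot, y to its left, z up, the work surface at z = 0. Lengths are in mm, angles in degrees, forces in N, time in s.
With the tool pointing down it reaches from about 350 to 850 mm from the base axis. Payload 8.1 kg.
Tool frame: the origin (TCP) lies midway between the tips of the shut fingers; the grasp point (between the pads) lies hold_point_z behind it (hold_point_z is the distance from the TCP to the grasp point, in mm); z points along the fingers, x is the direction in which the jaws open and shut, and the axes are right-handed (so a half turn about z gives the same grasp; the last joint's range is limited). The gripper opens to 85 mm and grips with 20 to 120 N. Pads are 22 mm wide; open, the fingers measure 114 mm over their backs; the gripper's body (76 mm by 85 mm) begins 54 mm behind the grasp point. The pads swing forward as they close: fully open they stand 13 mm farther back than shut.
Start: joints at [-68.033, 7.471, 85.268, -0, 87.261, -4.893], TCP at [271.109, -535.262, 231.292] pointing down, gripper open.
Joint ranges: [-169.43, 169.43], [-51.17, 129.36], [1.28, 143.12], [-76.62, 256.62], [0, 156.53], [-152.29, 152.29]. Speed limits (degrees/s): [136.94, 136.94, 159.86, 180, 180, 180].

## Interface

Orientations are given as [roll, pitch, yaw] about the fixed x, y, z axes, in that order (R = Rz(yaw) Ry(pitch) Rx(roll)).
In Python, from bench import * gives the robot as it stands.
- The arm moves only by the shell command python3 -m pendant 'ROWS' [OPENING] [FORCE]. ROWS is JSON, a list that holds one entry, the list of rows, each a list of 4 numbers: the shift along the tool's x, y, z normalised to -1 to 1, where 1 is 0.02 m, then the turn about the tool's z normalised to -1 to 1, where 1 is 0.08 rad. A call has exactly 10 rows; each row shifts and turns the pose as measured when the row begins, along the tool's axes as they then stand; what a row does not reach is not made up. A row lasts 1/12 s, in which the tool goes at most 41.7 mm and 7.16 degrees, less where a joint would pass 70% of its speed; a pose out of reach is approached as far as the arm can. A call with a number of a shift or a turn outside -1 to 1 is refused whole. A call with a gripper value outside its range is refused whole. OPENING is the gripper's target within -1 to 1 (fully open at 1, half-way at 0, shut at -1), set as the call begins (- or left out, the last holds). The fingers move at their own pace and stop on an object; FORCE is the grip in N (left out, the last holds). Time passes only in rows, so rows that do not move let the fingers close, or fill a call up. It gives the time, the measured TCP pose, the force and the opening at its end, in the units of the state.
- sense(): the state, without advancing time (a new reading comes with each control period).
- snapshot(name): name is "scene" or "top"; returns the picture (400x640x3 uint8, red, green, blue); there is no depth.
- calibration(name): a dict with "mtx" (3x3 intrinsics, pixels), "D" ([k1, k2, p1, p2, k3] as OpenCV has them; the pictures are not rectified), "world_to_cam" (4x4, takes a point from world to camera coordinates). Camera axes: x right, y down, z forward; pixel columns grow to the right and rows downward; lengths in mm; the calibration is good to about 2 mm. A picture is of the moment at which its call begins. calibration takes no time and is no camera call.
- hand_in(): hands the job in, once; it reports no verdict.
The state is a dict: "time": time; "joint_pos": joint angles; "qd": joint speeds; "joint_efforts": joint torques, N m; "tool_pos": TCP position; "tcp_rot": TCP orientation; "ft_force": force on the tool from outside, world axes, zero at the start; "wrist_torque": the same for the moment, N m; "finger_gap": finger opening in mm.
Only numpy, scipy, OpenCV 4.12 (cv2) and the standard library are available. Lean on these libraries where they do the work, as an engineer would, in place of code of your own. Each camera call takes 0.05 s, during which the arm holds its last target.

## Working session

There is one attempt and no reset: what is moved stays moved. The work goes in short steps, Python scripts to look and compute and a shell command to move; the robot and the scene stay as the last step left them, time stands still between calls to the robot, and variables do not carry over. Pictures are saved under pics/ and viewed, and the job is handed in when it is done.

```bash
ls; mkdir -p pics; python3 - <<'E'
from bench import *
import cv2
for n in ("scene","top"):
    p=snapshot(n); cv2.imwrite(f"pics/{n}0.png",p[:,:,::-1])
    c=calibration(n); print(n,c)
print(sense())
E
```

```text
pics
scene {'mtx': array([[432.33962225,   0.        , 314.71416369],
       [  0.        , 432.33962225, 202.46643632],
       [  0.        ,   0.        ,   1.        ]]), 'D': array([-0.02710031,  0.        ,  0.        ,  0.        ,  0.        ]), 'world_to_cam': array([[-6.05298047e-01, -7.95912391e-01,  1.17363084e-02,
         3.95773164e+02],
       [-6.21501195e-01,  4.63341927e-01, -6.31704458e-01,
         3.40861098e+02],
       [ 4.97343482e-01, -3.89663604e-01, -7.75120466e-01,
         1.14770608e+03],
       [ 0.00000000e+00,  0.00000000e+00,  0.00000000e+00,
         1.00000000e+00]])}
top {'mtx': array([[511.56952128,   0.        , 325.92072161],
       [  0.        , 511.56952128, 197.88075564],
       [  0.        ,   0.        ,   1.        ]]), 'D': array([-0.02477586,  0.        ,  0.        ,  0.        ,  0.        ]), 'world_to_cam': array([[ 1.29174084e-02, -9.99625695e-01,  2.41165952e-02,
         6.31812084e+01],
       [-9.94238660e-01, -1.54069451e-02, -1.06075977e-01,
         5.32697537e+02],
       [ 1.06407835e-01, -2.26074246e-02, -9.94065530e-01,
         1.28631600e+03],
       [ 0.00000000e+00,  0.00000000e+00,  0.00000000e+00,
         1.00000000e+00]])}
{'time': 0.1, 'joint_pos': array([-6.80331508e+01,  7.50984142e+00,  8.53226414e+01,  1.00991330e-03,
        8.72634882e+01, -4.89049744e+00]), 'qd': array([ 0.0534625 , -0.10586475, -0.10678496,  0.01015239, -0.04344148,
       -0.04500364]), 'joint_efforts': array([ 1.21419202e-03, -5.70955074e+01, -5.01940405e+01, -1.71424463e-04,
        8.25043389e-03,  6.02584282e-05]), 'tool_pos': array([ 270.92424335, -534.78975228,  230.36296329]), 'tcp_rot': array([-1.79990813e+02,  9.55356523e-02, -6.31426948e+01]), 'ft_force': array([-0.55921391,  0.23017404,  0.35816392]), 'wrist_torque': array([0.00687851, 0.04164988, 0.00578289]), 'finger_gap': 85.44940971373127}
```

View pics/top0.png

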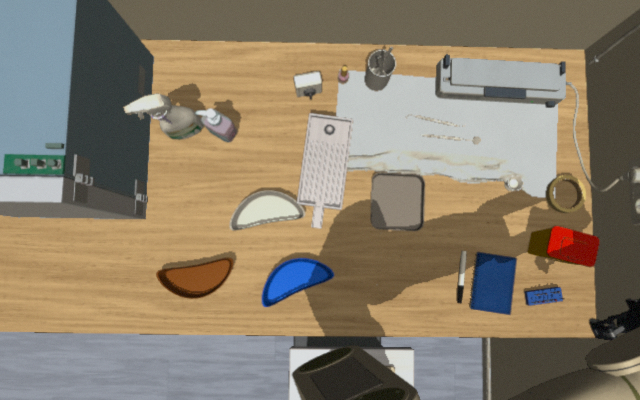

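View pics/scene0.png

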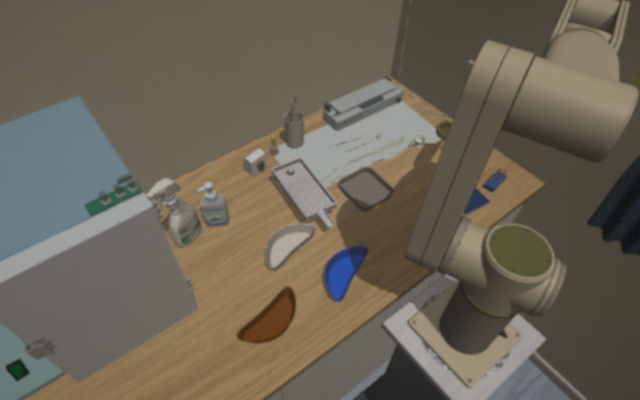

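The top view shows the pin nut at about (329,129), the spout tip at (316,227), the bright dish at (267,210) and the lid at (397,200). The dish is on the +y side, so I have to push from the lid side. Next I'll zoom in to measure.

```bash
cat > h.py <<'E'
from bench import *
import numpy as np, cv2
def ray(n,px,z):
    c=calibration(n); u=cv2.undistortPoints(np.array(px,float).reshape(-1,1,2),c["mtx"],c["D"]).reshape(-1,2)
    T=c["world_to_cam"];R=T[:3,:3];o=-R.T@T[:3,3]
    d=np.c_[u,np.ones(len(u))]@R
    return o+d*((z-o[2])/d[:,2])[:,None]
def proj(n,P):
    c=calibration(n);T=c["world_to_cam"]
    return cv2.projectPoints(np.array(P,float).reshape(-1,1,3),cv2.Rodrigues(T[:3,:3])[0],T[:3,3],c["mtx"],c["D"])[0].reshape(-1,2)
E
python3 - <<'E'
import cv2
p=cv2.imread("pics/top0.png")[100:250,220:440]
cv2.imwrite("pics/crop0.png",cv2.resize(p,None,fx=3.6,fy=3.6,interpolation=cv2.INTER_CUBIC))
from h import *
pin=ray("top",[[329.5,129]],69)[0];tip=ray("top",[[316.5,227]],53)[0]
print(pin,tip,np.linalg.norm((pin-tip)[:2]))
print("rim",ray("top",[[231,227],[303,214],[262,190],[270,228]],35))
print("lid",ray("top",[[372,175],[424,175],[423,229],[372,229]],24))
E
```

```text
[702.32982136  64.90512541  69.        ] [455.38792371  93.95002495  53.        ] 248.64413727217413
rim [[453.16520981 310.08378855  35.        ]
 [488.83372928 128.66661909  35.        ]
 [548.64177085 234.27503968  35.        ]
 [452.06557369 211.54025088  35.        ]]
lid [[ 593.66786426  -48.12248253   24.        ]
 [ 595.96284553 -183.85247314   24.        ]
 [ 455.48088787 -180.21423111   24.        ]
 [ 453.69087539  -48.59478426   24.        ]]
```

View pics/crop0.png

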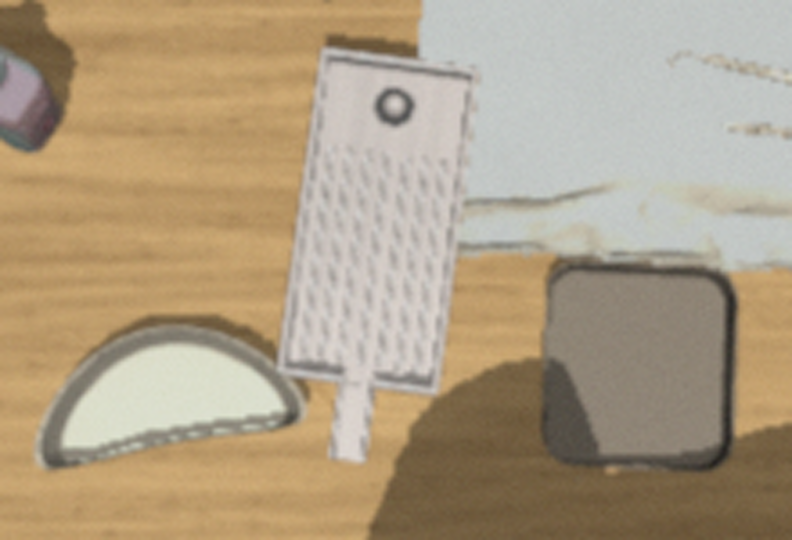

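```bash
python3 - <<'E'
from h import *
r=ray("top",[[232.5,229.7],[303,216.5],[270,190.3]],35)[:,:2]
d=r[1]-r[0];L=np.linalg.norm(d);d/=L;n=np.array([-d[1],d[0]]);n*=np.sign(n@(r[2]-r[0]))
dep=n@(r[2]-r[0]); c=(r[0]+r[1])/2+n*dep/2
pin=np.array([702.3,64.9]); print(L,dep,c, np.degrees(np.arctan2(c[1]-pin[1],pin[0]-c[0])),np.linalg.norm(c-pin))
c2=ray("scene",proj("scene",[[*c,35]]),35);print(proj("scene",[[*c,35]]))
E
python3 -m pendant '[[[-0.8,-0.95,0,1],[-0.85,-0.9,0,1],[-0.9,-0.8,0,1],[-1,-0.7,0,1],[-1,-0.6,0,1],[-1,-0.5,0,0.9],[-1,-0.48,0,0],[-1,-0.48,0,0],[-1,-0.48,0,0],[-1,-0.48,0,0]]]' -1 40
```

```text
181.1553702895067 81.39903195684171 [504.31723696 225.42204071] 39.03472297788812 254.8813449725475
[[284.91636934 239.42646956]]
time: 0.93
tool_pos: [367.5, -315.8, 224.3]
tcp_rot: [179.6, 0.5, -92.0]
ft_force: [0.8, 0.2, 0.1]
finger_gap: 0.0
```

```bash
python3 -m pendant '[[[-1,-0.55,0,0],[-1,-0.55,0,0],[-1,-0.55,0,0],[-1,-0.55,0,0],[-1,-0.55,0,0],[-1,-0.55,0,0],[-1,-0.55,0,0],[-1,-0.55,0,0],[-1,-0.55,0.3,0],[-1,-0.55,0.3,-0.4]]]' && python3 - <<'E'
from h import *
s=sense();print(s["tool_pos"],s["tcp_rot"])
E
```

```text
time: 1.77
tool_pos: [486.8, -107.5, 210.7]
tcp_rot: [179.4, 0.7, -90.2]
ft_force: [0.2, 0.4, 0.3]
finger_gap: -0.2
[ 486.79696404 -107.54363479  210.65769557] [179.40603392   0.67978941 -90.23847047]
```

```bash
python3 -m pendant '[[[-0.9,-0.35,0.5,0],[-0.9,-0.35,0.6,0],[-0.9,-0.35,0.7,0],[-0.9,-0.3,0.7,0],[-0.6,-0.2,0.7,0],[-0.2,0,0.7,0],[0,0,0.7,0],[0,0,0.5,0],[0,0,0.3,0],[0,0,0,0]]]'
python3 - <<'E'
from h import *
cv2.imwrite("pics/s1.png",snapshot("scene")[:,:,::-1]);cv2.imwrite("pics/t1.png",snapshot("top")[:,:,::-1])
E
```

```text
time: 2.6
tool_pos: [516.5, -7.6, 94.2]
tcp_rot: [179.1, 0.8, -89.8]
ft_force: [0.2, -0.1, 0.1]
finger_gap: 0.0
```

View pics/s1.png

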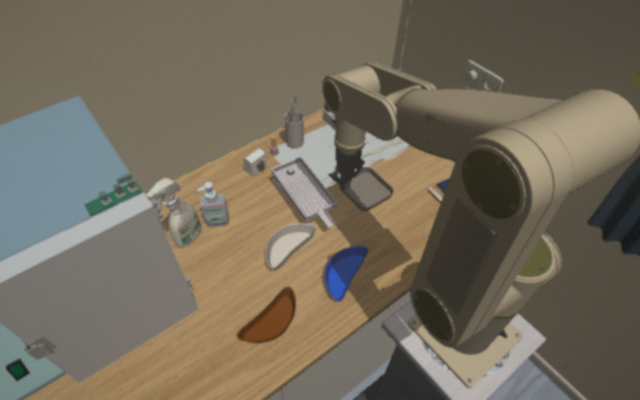

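View pics/t1.png

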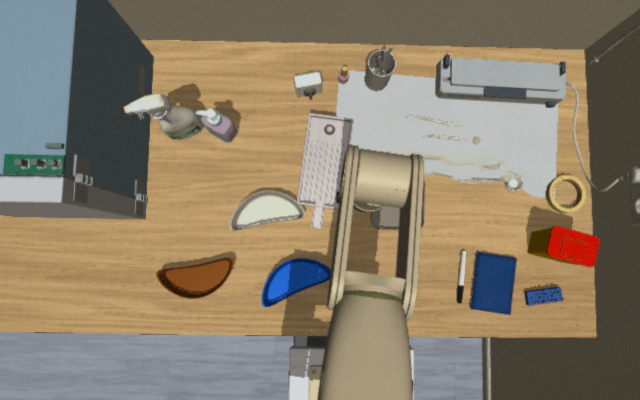

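The gripper is between the tray and the lid in both views, with the fingertips around (335,180) in the scene view. Nothing else has moved. Next I'll lower it.

```bash
python3 -m pendant '[[[0.3,0,0.4,0],[0.1,0,0.5,0],[0,0,0.5,0],[0,0,0.5,0],[0,0,0.3,0],[0,0,0.1,0],[0,0,0,0],[0,0,0,0],[0,0,0,0],[0,0,0,0]]]'
```

```text
time: 3.53
tool_pos: [518.9, -17.8, 47.5]
tcp_rot: [179.4, 0.7, -89.9]
ft_force: [0.5, 0.8, -0.2]
finger_gap: -0.4
```

```bash
python3 -m pendant '[[[-0.4,0,0,0],[-0.4,0,0,0],[-0.4,0,0,0],[-0.4,0,0,0],[-0.4,0,0,0],[-0.4,0,0,0],[-0.4,0,0,0],[-0.4,0,0,0],[-0.4,0,0,0],[-0.4,0,0,0]]]'
python3 - <<'E'
from h import *
cv2.imwrite("pics/s2.png",cv2.resize(snapshot("scene")[100:300,200:440,::-1],None,fx=3,fy=3))
E
```

```text
time: 4.37
tool_pos: [519.0, 70.0, 50.0]
tcp_rot: [179.5, 0.7, -89.9]
ft_force: [0.3, -1.7, -0.0]
finger_gap: 0.0
```

View pics/s2.png

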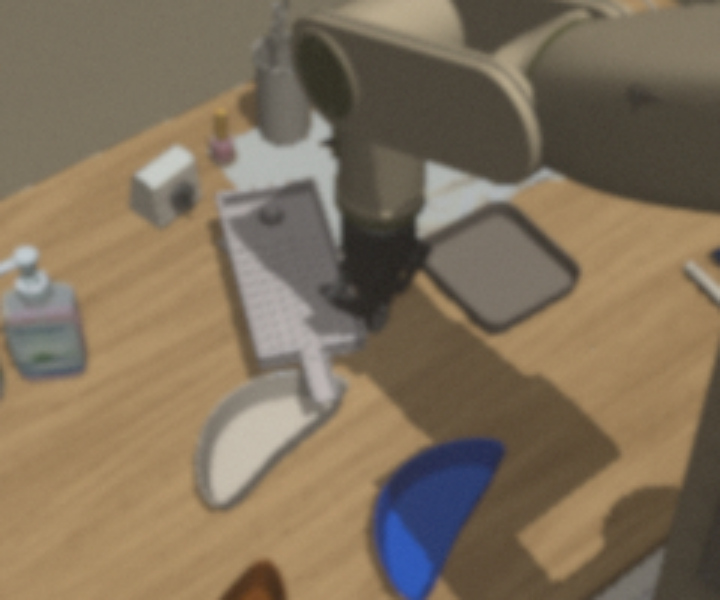

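The tray is following the finger. The spout, at about (325,385) in the crop, is over the near end of the dish, and the dish hasn't moved. I'll keep pushing, then check.

```bash
python3 -m pendant '[[[-0.4,0,0.05,0],[-0.4,0,0.05,0],[-0.4,0,0.05,0],[-0.3,0,0.05,0],[-0.2,0,0,0],[-0.15,0,0,0],[-0.1,0,0,0],[0,0,0,0],[0,0,0,0],[0,0,0,0]]]'
python3 - <<'E'
from h import *
cv2.imwrite("pics/s3.png",cv2.resize(snapshot("scene")[100:300,200:440,::-1],None,fx=3,fy=3))
E
```

```text
time: 5.25
tool_pos: [519.4, 115.3, 46.4]
tcp_rot: [179.6, 0.7, -89.8]
ft_force: [-0.8, -0.7, 0.8]
finger_gap: -0.2
```

View pics/s3.png

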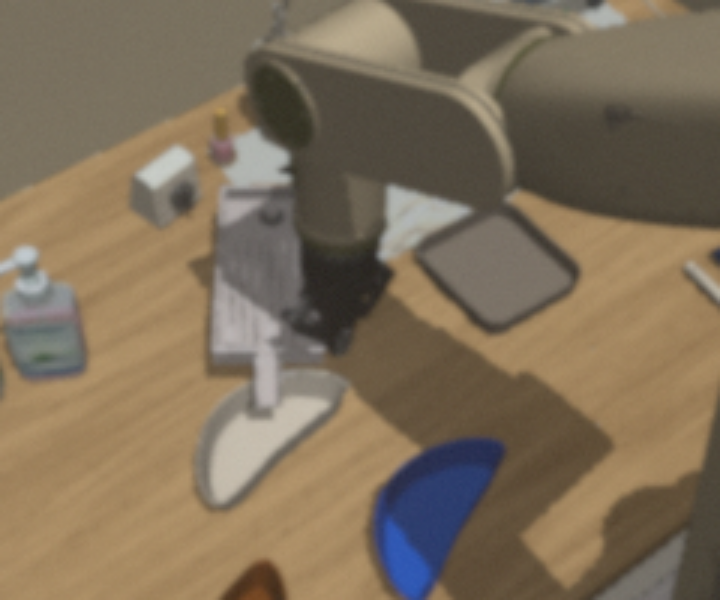

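```bash
python3 - <<'E'
from h import *
t=ray("scene",[[200+262/3,100+409/3]],53)[0];p=ray("scene",[[200+272/3,100+213/3]],69)[0]
print(t,p)
pin=np.array([702.3,64.9]);print(np.degrees(np.arctan2(t[1]-pin[1],pin[0]-t[0])))
# dish centre from scene rim extents
r=ray("scene",[[200+210/3,100+505/3],[200+348/3,100+380/3],[200+240/3,100+392/3],[200+285/3,100+450/3]],35);print(r)
E
```

```text
[498.53726964 219.89154759  53.        ] [694.94162106  68.54435882  69.        ]
37.25833138442064
[[448.52381516 315.43960733  35.        ]
 [486.23440489 123.07577187  35.        ]
 [539.38119237 219.10380075  35.        ]
 [456.14150292 223.116929    35.        ]]
```

The spout tip measures (499,220) and the dish middle about (502,223), so the aim is good. I'll back away and lift.

```bash
python3 -m pendant '[[[0.3,0,0,0],[0.6,0,0,0],[0.6,0,0,0],[0.6,0,-0.2,0],[0.4,0,-0.8,0],[0,0,-1,0],[0,0,-1,0],[0,0,-1,0],[0,0,-1,0],[0,0,-1,0]]]'
python3 -m pendant '[[[1,0.3,-0.6,0],[1,0.3,-0.6,0],[1,0.3,-0.5,0],[1,0.3,0,0],[1,0.3,0,0],[1,0.3,0,0],[1,0.3,0,0],[1,0.3,0,0],[0.5,0,0,0],[0,0,0,0]]]'
python3 - <<'E'
from h import *
cv2.imwrite("pics/t4.png",snapshot("top")[:,:,::-1])
p=cv2.imread("pics/t4.png")[100:250,220:440]
cv2.imwrite("pics/t4c.png",cv2.resize(p,None,fx=3.6,fy=3.6,interpolation=cv2.INTER_CUBIC))
E
```

```text
time: 6.13
tool_pos: [514.8, 49.9, 163.3]
tcp_rot: [178.8, 0.6, -90.2]
ft_force: [0.4, -0.7, 0.6]
finger_gap: -0.1
time: 6.97
tool_pos: [464.5, -140.2, 206.1]
tcp_rot: [179.6, 0.4, -90.6]
ft_force: [0.1, -0.6, 1.0]
finger_gap: 0.4
```

View pics/t4c.png

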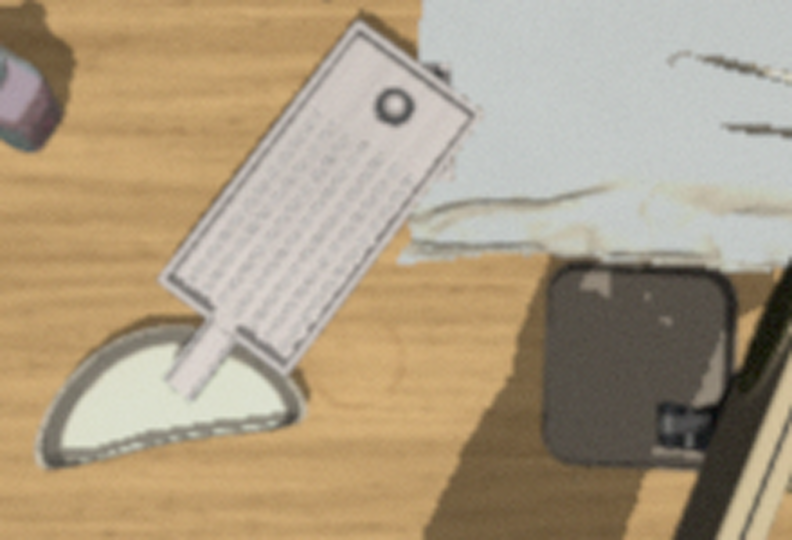

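The spout tip, at about (180,390) in the crop, is over the middle of the dish (~(172,398)). The dish and lid edges are at the same pixels as at the start, and the arm is clear.

```bash
python3 - <<'E'
from h import *
t=ray("top",[[220+180/3.6,100+389/3.6]],53)[0]; print(t, np.hypot(t[0]-503,t[1]-224), sense()["qd"].round(1))
print(hand_in())
E
```

```text
[501.19921563 211.21406366  53.        ] 12.912125790244767 [2.6 0.2 0.  0.8 0.1 1.5]
the job is handed in; nothing more can be done
None
```

The tray now hangs with its spout over the middle of the kidney dish, and I've handed the job in. I shut the gripper, lowered it between the tray and the lid to about 47 mm above the worktop, and pushed the tray's lid-side wall near the front corner in +y. That swung it about 30° on its pin. I then backed off and lifted the arm clear, finishing at about 7 s of the 35 s allowed.

- **Spout position:** in the top view the spout tip measures (501, 211), about 13 mm from my estimate of the dish middle at (503, 224). The limit is 60 mm.
- **Disagreement:** the scene camera put the tip at (499, 220) before I let go, about 9 mm from the top view. Both readings are well within the limits.
- **Dish and lid:** both show at the same pixels as in the first picture, with no visible shift.
- **Forces:** the wrist force read under about 2 N at the end of every move. I didn't check it during the moves.
- **Arm at hand-in:** it was clear of everything at about 206 mm height, with joint 1 still settling at about 2.6°/s.

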